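# Fit a draw link and wind up the tensioner

## Robot

A 6-joint arm with a two-finger parallel gripper is mounted at the origin on the work surface. World frame = base frame: x ahead of the robot, y to its left, z up, the work surface at z = 0. Lengths are in m, angles in rad, forces in N, time in s.
With the tool pointing down it reaches from about 0.225 to 0.875 m from the base axis. Payload 3.4 kg.
Tool frame: the origin (TCP) lies at the very end of the fingers, on their centre line; the grasp point (between the pads) lies 19 mm behind it; z points along the fingers, y is the direction in which the jaws open and shut (so a half turn about z gives the same grasp; the last joint's range is limited). The gripper opens to 85 mm and grips with 20 to 120 N. Pads are 22 mm wide; open, the fingers measure 114 mm over their backs; the gripper's body (76 mm by 85 mm) begins 54 mm behind the grasp point. The pads swing forward as they close: fully open they stand 13 mm farther back than shut.
Start: joints at [0.994, 0.276, 1.505, -0, 1.361, -0.121], TCP at [0.253, 0.516, 0.231] pointing down, gripper open.
Joint ranges: [-2.89, 2.89], [-0.75, 2.08], [0.22, 2.7], [-1.18, 4.32], [0.11, 2.71], [-2.7, 2.7]. Speed limits (rad/s): [2.57, 2.57, 3.14, 3.14, 3.14, 3.14].

## Interface

Orientations are given as a unit quaternion [w, x, y, z].
In Python, from rig import manip gives the robot as it stands. The module is installed in compiled form; this text tells all that it offers.
- The arm moves only by the tool carry_out, never from a script. Its argument "moves" is one flat list of numbers, 5 for each row, row after row: the opening in per cent of the stroke, from 0 (shut) to 100 (fully open), then the shift along the world's x, y, z in cm, then the turn about the world's z in rad. A call has exactly 10 rows; each row shifts and turns the commanded pose from where the row before left it; what a row does not reach is not made up. A row lasts 1/10 s, in which the tool goes at most 50 mm and 8.59 degrees, less where a joint would pass 70% of its speed; a pose out of reach is approached as far as the arm can. A call is refused whole if a number of a shift passes 5 or a number of a turn 0.15, either way. A call with a gripper value outside its range is refused whole. The fingers move at their own pace and stop on an object; "squeeze" is the grip in N (left out, the last holds). Time passes only in rows, so rows that do not move let the fingers close, or fill a call up. It gives the time, the measured TCP pose, the force and the opening at its end, in the units of the state.
- manip.get_state(): the state, without advancing time (a new reading comes with each control period).
- manip.get_image(name): name is "scene" or "side" or "wrist"; returns the picture (480x640x3 uint8, red, green, blue); there is no depth.
- manip.camera_info(name): a dict with "fov_y" (degrees; the focal length in pixels is half the picture's height over the tangent of half this angle, whatever the lens; pixels are square), "cx", "cy" (the principal point, pixels), "rvec" (rotation vector, rad) and "tvec" (3), from world to camera coordinates, as OpenCV has them; the wrist camera has in their place "hand_eye" (4x4, takes a point from camera to tool coordinates, whose origin is the TCP and whose axes are the flange's). Camera axes: x right, y down, z forward; pixel columns grow to the right and rows downward; lengths in m; the calibration is good to about 2 mm. A picture is of the moment at which its call begins: read the wrist's pose just before it. camera_info takes no time and is no camera call.
- manip.sign_off(): hands the job in, once; it reports no verdict.
The state is a dict: "clock": time; "qpos": joint angles; "qd": joint speeds; "effort": joint torques, N m; "position": TCP position; "ee_rot": TCP orientation; "contact_force": force on the tool from outside, world axes, zero at the start; "moment": the same for the moment, N m; "width": finger opening in m.
Only numpy, scipy, OpenCV 4.12 (cv2) and the standard library are available. Lean on these libraries where they do the work, as an engineer would, in place of code of your own. Each camera call takes 0.05 s, during which the arm holds its last target. There are 200 camera calls.

## Task

Fit the longer of the two steel draw links over the two upright pins of the conveyor tensioner, lying flat on both blocks, then wind the handwheel clockwise (seen from above) to take up the slack until it feels firm: the push along the crank handle's path should be 6 N more than while it ran free, and it must not be overwound. Let go of everything, with the tension still on, and leave the short link where it lies.

Things in the scene. Friction and masses are not known exactly. Their poses are not given: they have to be found in the camera images.
- unit: Tensioner, fixed to the bench: two parallel aluminium profiles 360 mm long, 24 mm high, 90 mm wide overall. Origin on the bench midway across, 195 mm from the wheel end; its y axis runs along the profiles, from the grey gear housing with the handwheel (at y = -145 mm, housing top 70 mm high) towards the spring anchor (+y); z is up.
- wheel_hub (a point): Hub top of the three-spoked steel handwheel, on its vertical axis, 100 mm above the bench. Rim radius 50 mm, rim top 96 mm above the bench. Clockwise from above winds: 1 rad pulls the carriage 7 mm towards the wheel, away from the anchor; 2 to 6 rad in all are needed. It may be wound back. A friction brake of 0.46 N m holds it where it is left (up to 65 N in the link).
- wheel: The handwheel; origin on its axis, 22 mm below the hub top. Leading the handle round takes 9.2 N along its path while slack, plus 0.14 N per newton in the link: firm is 15.5 N (45 N in the link; 30 to 60 N is good), over 21 N (85 N) is overwound. When the hand pauses the brake keeps part of its 9.2 N, so judge by the rise of the push over its slack value, felt in the same way: 6 N.
- spinner_mid (a point): Middle of the crank handle: an upright, black, round post, 17 mm in diameter and 48 mm tall, on the wheel's rim 50 mm from its axis (foot 96 mm, top 144 mm, this point 124 mm above the bench). It spins freely on its own axis, so it can be held while it is led round the circle without turning the hand.
- carriage: Sliding steel block, 88 mm across by 36 mm along the unit, top 40 mm above the bench, with an upright steel pin 12 mm in diameter and 24 mm tall, tapered over its top 5 mm. Origin at the foot of the pin, on the block's top. The wheel moves it along the unit's y axis.
- anchor: Sliding block at the unit's other end, top 40 mm above the bench, with a like pin (12 mm by 24 mm). Origin at the foot of the pin. Pulled by the link it first slides towards the wheel through an unknown free play of 0 to 8 mm (about 1 N), then meets a stiff spring: about 10 N per mm of carriage travel. At the start the pins stand 108 to 130 mm apart.
- link_center (a point): Centre of the longer draw link, 15 mm above its underside. A loose steel bar, 0.3 to 0.5 kg, 170 mm long (x axis), 36 mm wide, 10 mm thick. Its waist, the middle 56 mm, is 24 mm wide in y and carries a grip block 44 mm long in x, 24 mm wide, top 30 mm above the underside. z is up. It lies flat on the bench at the start.
- link: The longer draw link; origin mid-underside, axes as at its centre. At each end a slot goes through it, 34 mm long in x, 20 mm wide in y, centred 60 mm from the middle; the ends are alike. Fitted, it lies flat on carriage and anchor, underside 40 mm above the bench, a pin in each slot. It is straight and taut when the pins stand 142 mm apart.
- short_link_center (a point): Centre (15 mm above the underside) of the other, shorter draw link, 124 mm long and otherwise alike. Not needed: leave it where it lies.
Not all that is in view belongs to the job. What is shaped like the link but orange is not meant.

How it is judged:
On the way, in this order (a step that is already met when the one before it is completed fails the run):
1. the long link lies flat on the carriage and the anchor with a pin in each slot, still slack (z of link_center in the frame of unit below 0.06 m and angle between link_center's own z axis and vertical below 0.1 rad and contact force between link and carriage between 0.3 and 15 N and contact force between link and anchor above 0.3 N and horizontal distance between link and carriage below 0.073 m and horizontal distance between link and anchor below 0.073 m and contact force between link and the fingers below 0.1 N), for 0.2 s.
2. the wheel is wound until the link is firmly in tension (30 to 60 N) (contact force between link and carriage between 30 and 60 N and contact force between link and anchor between 30 and 60 N), for 0.2 s.
At the end, for the whole second after the job is handed in: The long link lies flat and at rest over both pins (its centre under 60 mm above the bench, tilted less than 0.1 rad) and both pins pull on it with 30 to 60 N, the robot touching nothing (all of step 2 and z of link_center in the frame of unit below 0.06 m and angle between link_center's own z axis and vertical below 0.1 rad and linear speed of link below 0.01 m/s).
It fails at once if the link is overwound (more than 85 N) (contact force between link and carriage above 85 N).
It fails at once if the short link is moved by more than 30 mm (distance of short_link_center from where it was at the start of the episode above 0.03 m).
It also fails if it takes over 72 s, if anything falls off the work surface, if the arm or the gripper's body presses on something with over 40 N, if the wrist force passes 120 N, or if a joint passes its speed limit or range.

## Working session

There is one attempt and no reset: what is moved stays moved. The work goes in short steps, Python scripts to look and compute and a tool call to move; the robot and the scene stay as the last step left them, time stands still between calls to the robot, and variables do not carry over. Pictures are saved under pics/ and viewed, about 8 in all and at most 12, crops included, and the job is handed in when it is done.

Besides the shell and the picture viewer there is one more tool, called as name(argument=value, ...) on one line, values as JSON. carry_out: Moves the arm, as the interface text tells. Its arguments: {"type":"object","properties":{"moves":{"type":"array","items":{"type":"number"}},"squeeze":{"type":"number"}},"required":["moves"]}

```bash
mkdir -p pics; cat > h.py <<'E'
from rig import manip
import numpy as np, cv2
def cam(n):
    i=manip.camera_info(n); f=240/np.tan(np.radians(i["fov_y"])/2)
    K=np.array([[f,0,i["cx"]],[0,f,i["cy"]],[0,0,1]])
    if "rvec" in i:
        R=cv2.Rodrigues(np.array(i["rvec"],float))[0]; t=np.array(i["tvec"],float).ravel()
    else:
        s=manip.get_state(); w,x,y,z=s["ee_rot"]
        from scipy.spatial.transform import Rotation as Ro
        T=np.eye(4);T[:3,:3]=Ro.from_quat([x,y,z,w]).as_matrix();T[:3,3]=s["position"]
        T=np.linalg.inv(T@np.array(i["hand_eye"])); R=T[:3,:3];t=T[:3,3]
    return K,R,t
def ray(c,u,v,z):
    K,R,t=c; d=R.T@np.linalg.inv(K)@[u,v,1]; o=-R.T@t
    return o+d*(z-o[2])/d[2]
def proj(c,P):
    K,R,t=c; p=K@(R@np.asarray(P,float)+t); return p[:2]/p[2]
def shot(n,f):
    im=manip.get_image(n); cv2.imwrite("pics/"+f,im[:,:,::-1]); return im
E
python3 - <<'E'
from h import *
a=manip.get_image("scene");b=manip.get_image("side")
cv2.imwrite("pics/scene.png",a[:,:,::-1]);cv2.imwrite("pics/side.png",b[:,:,::-1])
for n in("scene","side","wrist"):print({k:np.round(v,3).tolist() if not isinstance(v,str) else v for k,v in manip.camera_info(n).items()})
print(manip.get_state())
E
```

```text
{'fov_y': 50.486, 'cx': 321.972, 'cy': 247.548, 'rvec': [1.565, 2.018, -0.834], 'tvec': [0.161, -0.286, 1.477]}
{'fov_y': 53.929, 'cx': 318.118, 'cy': 245.967, 'rvec': [2.341, -0.802, 0.299], 'tvec': [-0.426, 0.322, 0.8]}
{'fov_y': 58.887, 'cx': 321.138, 'cy': 238.179, 'hand_eye': [[-0.0, -0.958, -0.286, 0.075], [1.0, -0.0, 0.0, -0.0], [-0.0, -0.286, 0.958, -0.143], [0.0, 0.0, 0.0, 1.0]]}
{'clock': 0.1, 'qpos': array([ 9.93995074e-01,  2.76527540e-01,  1.50603916e+00, -4.17241705e-06,
        1.36070228e+00, -1.21025430e-01]), 'qd': array([ 0.00137346, -0.0019764 , -0.00227898, -0.00172986,  0.00212155,
       -0.00063738]), 'effort': array([ 3.25074587e-03, -4.17699409e+01, -2.46404761e+01, -2.35746593e-04,
        5.77471656e-03,  3.49540437e-05]), 'position': array([0.25284257, 0.51588218, 0.23051562]), 'ee_rot': array([-2.84631878e-04,  2.25920042e-01,  9.74145488e-01, -7.88357874e-04]), 'contact_force': array([-0.67332923,  0.0914503 , -0.48738997]), 'moment': array([ 0.01989748,  0.02013365, -0.00797015]), 'width': 0.08550824067848256}
```

View pics/scene.png

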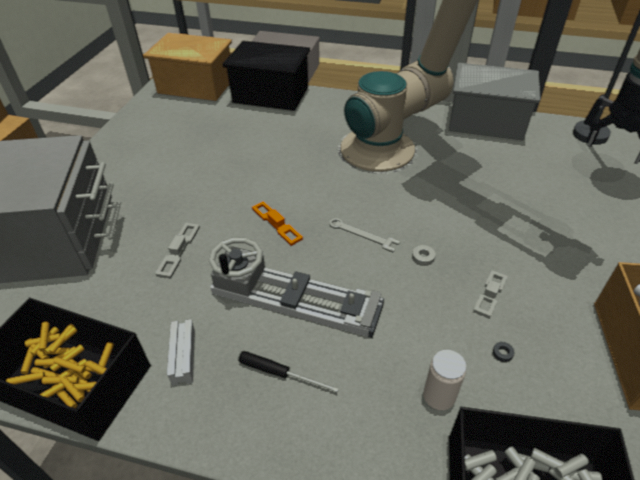

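View pics/side.png

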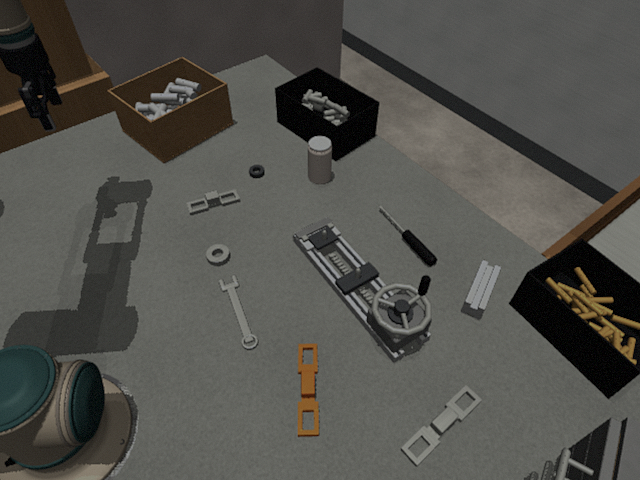

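Candidates: steel link A at scene (178,250) / side (441,425), steel link B at scene (491,293) / side (213,201), and the orange link at scene (277,222), which is ruled out by colour. The spanner and white bars are other clutter. I'll measure the lengths next.

```bash
python3 - <<'E'
from h import *
s=cam("scene");d=cam("side")
P=lambda c,u,v,z:np.round(ray(c,u,v,z),4)
for n,c,p,q in(("A sc",s,(193,225),(164,275)),("A si",d,(474,392),(409,457)),("B sc",s,(498,273),(482,313)),("B si",d,(238,194),(189,209))):
    a,b=P(c,*p,.01),P(c,*q,.01);print(n,a,b,np.linalg.norm(a-b),(a+b)/2,np.arctan2(*(a-b)[1::-1]))
def tri(p,q):
    Ps=[c[0]@np.c_[c[1],c[2]] for c in(s,d)]
    X=cv2.triangulatePoints(*Ps,np.array(p,float),np.array(q,float));return np.round((X[:3]/X[3]).ravel(),4)
print("hub",P(s,237,259,.1),P(d,403,306,.1), "handle top",tri((224,257),(425,279)))
print("handle foot",P(s,225,270,.1),P(d,422,293,.1))
print("carr block top",P(s,296,288,.04),P(d,357,277,.04),"anchor",P(s,353,301,.04),P(d,321,237,.04))
a=cv2.imread("pics/side.png");
cv2.imwrite("pics/c1.png",np.hstack([cv2.resize(a[215:365,285:445],(400,375),interpolation=2),cv2.resize(a[375:475,385:495],(400,375),interpolation=2)]))
E
```

```text
A sc [ 0.4374 -0.3776  0.01  ] [ 0.6033 -0.3712  0.01  ] 0.16602340196490367 [ 0.52035 -0.3744   0.01   ] -3.1030343174697657
A si [ 0.6013 -0.3746  0.01  ] [ 0.431  -0.3816  0.01  ] 0.17044380305543522 [ 0.51615 -0.3781   0.01   ] 0.041080808848466134
B sc [0.4175 0.3455 0.01  ] [0.5381 0.316  0.01  ] 0.12415558787263668 [0.4778  0.33075 0.01   ] 2.901693063802593
B si [0.5352 0.3137 0.01  ] [0.4155 0.3413 0.01  ] 0.12284075056755396 [0.47535 0.3275  0.01   ] -0.22661579844948707
hub [ 0.594  -0.1886  0.1   ] [ 0.5777 -0.2     0.1   ] handle top [ 0.6274 -0.1973  0.1381]
handle foot [ 0.6281 -0.2009  0.1   ] [ 0.6253 -0.2013  0.1   ]
carr block top [ 0.5911 -0.0666  0.04  ] [ 0.586  -0.0704  0.04  ] anchor [0.5957 0.0561 0.04  ] [0.5944 0.0595 0.04  ]
```

View pics/c1.png

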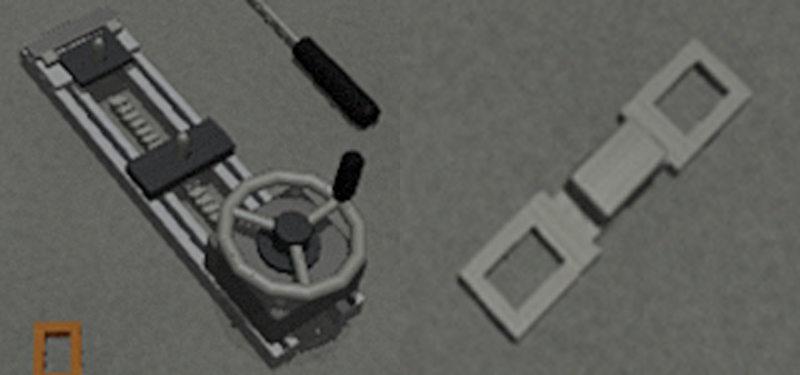

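Link A measures 166–170 mm, so it is the long one. Link B is the 124 mm short one, and the orange one is out. The crop shows the unit's blocks and pins and the plain steel link A. Next I move over A.

carry_out(moves=[100,1.4,-4.7,0,0.05,100,1.4,-4.7,0,0.05,100,1.4,-4.7,0,0.05,100,1.4,-4.7,0,0.05,100,1.4,-4.7,0,0.05,100,1.4,-4.7,0,0.05,100,1.4,-4.7,0,0.05,100,1.4,-4.7,0,0.05,100,1.4,-4.7,0,0.05,100,1.4,-4.7,0,0.05], squeeze=60)

```text
clock: 1.1
position: [0.393, 0.0445, 0.2313]
ee_rot: [0.0, -0.023, 1.0, 0.0]
contact_force: [1.6, 0.7, 0.8]
width: 0.0859
```

carry_out(moves=[100,1.4,-4.7,0,0,100,1.4,-4.7,0,0,100,1.4,-4.7,0,0,100,1.4,-4.7,0,0,100,1.4,-4.7,0,0,100,1.4,-4.7,0,0,100,1.4,-4.7,0,0,100,1.4,-4.7,-2,0,100,1.4,-4.6,-2,0,100,0,0,-2,0])

```text
clock: 2.1
position: [0.5191, -0.3777, 0.1712]
ee_rot: [0.001, -0.02, 1.0, -0.002]
contact_force: [-0.3, 0.6, -0.7]
width: 0.0858
```

```bash
python3 - <<'E'
from h import *
s=manip.get_state();print(s["position"],s["ee_rot"],s["clock"],s["qpos"])
shot("wrist","w1.png")
E
```

```text
[ 0.51909766 -0.37765967  0.17120182] [ 6.23464072e-04 -2.01996202e-02  9.99794042e-01 -1.86021084e-03] 2.1 [-7.36229842e-01  4.09840562e-01  1.45188689e+00 -1.93318727e-03
  1.27640540e+00 -2.34687051e+00]
```

View pics/w1.png

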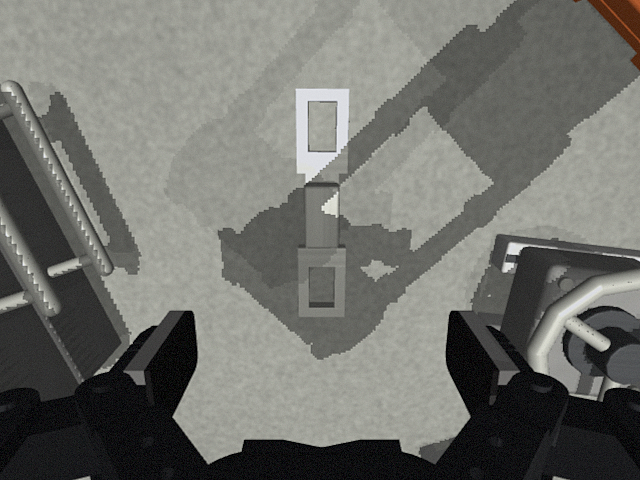

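Wrist view: the long link lies upright at u≈322, its ends at v=89 and v=317, grip block at v≈183–247. Drawer handles are on the left and the wheel on the right, both clear of the fingers.

```bash
python3 - <<'E'
from h import *
c=cam("wrist")
a,b=ray(c,322.5,89,.01),ray(c,321.5,317,.01);print(a,b,np.linalg.norm(a-b),(a+b)/2,np.arctan2(*(a-b)[1::-1]))
print(ray(c,322,183,.03),ray(c,322,247,.03))
E
```

```text
[ 0.42674657 -0.37424294  0.01      ] [ 0.59446937 -0.36798555  0.01      ] 0.16783948410913033 [ 0.51060797 -0.37111425  0.01      ] -3.104302007150869
[ 0.48662245 -0.37222106  0.03      ] [ 0.53103917 -0.37037217  0.03      ]
```

carry_out(moves=[100,-0.4,0.3,-3,0,100,-0.5,0.4,-3,0,100,0,0,-3,0,100,0,0,-3,0,100,0,0,-2.5,0,100,0,0,-1.3,0,100,0,0,-0.8,0,20,0,0,0,0,20,0,0,0,0,10,0,0,0,0])

```text
clock: 3.15
position: [0.51, -0.3659, 0.009]
ee_rot: [0.001, -0.022, 1.0, -0.002]
contact_force: [-0.4, -3.6, 2.7]
width: 0.0438
```

carry_out(moves=[0,0,0,0,0,0,0,0,0,0,0,0,0,0,0,0,0,0,0,0,0,0,0,0,0,0,0,0,1,0,0,0,0,2,0,0,0,0,3,0,0,0,0,3,0,0,0,0,3,0,0,0,0,2,0], squeeze=80)

```text
schema error: expected 10 rows
```

carry_out(moves=[0,0,0,0,0,0,0,0,0,0,0,0,0,0,0,0,0,0,0,0,0,0,0,0,0,0,0,0,0.5,0,0,0,0,1,0,0,0,0,2,0,0,0,0,2,0,0,0,0,2,0], squeeze=80)

```text
clock: 4.15
position: [0.5079, -0.363, 0.0824]
ee_rot: [-0.001, -0.022, 1.0, 0.001]
contact_force: [0.5, -0.3, -4.9]
width: 0.0224
```

carry_out(moves=[0,0,0,5,0,0,0,0,5,-0.1,0,1,4,0,-0.15,0,1,4,0,-0.15,0,1,4,0,-0.15,0,1,4,0,-0.15,0,1,4,0,-0.15,0,1,4,0,-0.15,0,1,4,0,-0.15,0,1,4,0,-0.15])

```text
clock: 5.15
position: [0.5875, -0.0424, 0.1818]
ee_rot: [-0.001, 0.589, 0.808, -0.0]
contact_force: [0.6, 0.4, -4.4]
width: 0.0226
```

carry_out(moves=[0,0,3,0,-0.15,0,0,1,0,-0.15,0,0,0,0,-0.06,0,0,0,0,0,0,0,0,0,0,0,0,0,-2,0,0,0,0,-2,0,0,0,0,-2,0,0,0,0,0,0,0,0,0,0,0])

```text
clock: 6.15
position: [0.5885, -0.0051, 0.1222]
ee_rot: [-0.0, 0.722, 0.692, -0.0]
contact_force: [-0.4, -0.5, -4.5]
width: 0.0221
```

```bash
python3 - <<'E'
from h import *
from scipy.spatial.transform import Rotation as Ro
s=manip.get_state();print(s["position"],s["ee_rot"],s["clock"],s["qpos"]);w,x,y,z=s["ee_rot"];print(Ro.from_quat([x,y,z,w]).as_matrix().round(3))
shot("wrist","w2.png")
E
```

```text
[ 0.58850772 -0.00507782  0.12224539] [-3.49539621e-04  7.22222130e-01  6.91661061e-01 -2.22285001e-04] 6.15 [-1.26882717e-01  3.75174498e-01  1.64110661e+00  1.04120278e-04
  1.12613466e+00 -8.37042960e-02]
[[ 0.043  0.999 -0.001]
 [ 0.999 -0.043  0.   ]
 [ 0.    -0.001 -1.   ]]
```

View pics/w2.png

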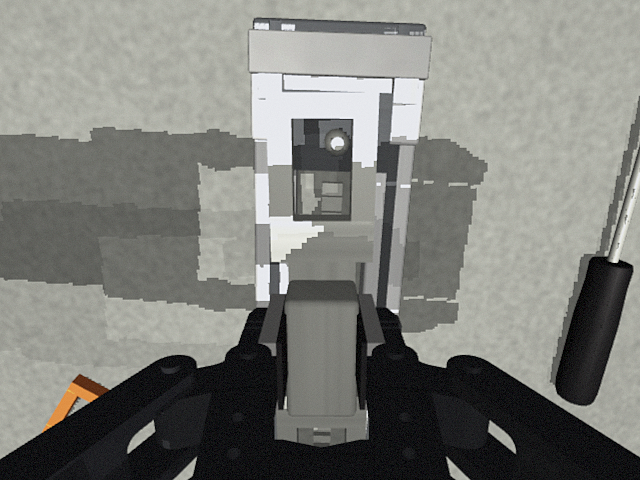

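Wrist view: the anchor pin top is at (337,142), seen through the slot (u 291–353, v 119–220). It needs a small shift to the right in the picture.

```bash
python3 - <<'E'
from h import *
c=cam("wrist");d=cam("side")
P=lambda c,u,v,z:np.round(ray(c,u,v,z),4)
print("anchor wrist",P(c,337,142,.064))
print("side anc,carr",P(d,324.2,231.5,.063),P(d,357.8,268.5,.063))
zt=.1257
for p in((291,119),(353,119),(294,220),(352,220)):print(P(c,*p,zt))
print("block far end",P(c,322,283,.1457))
# unit edges
print("left edge",P(c,252,130,.024),P(c,257,235,.024),P(c,259,290,.024)," right",P(c,423,135,.024),P(c,402,315,.024),"far end",P(c,252,75,.024),P(c,426,80,.024))
a=cv2.imread("pics/scene.png")
cv2.imwrite("pics/c2.png",cv2.resize(a[225:345,205:395],(792,500),interpolation=2))
E
```

```text
anchor wrist [0.5977 0.054  0.064 ]
side anc,carr [0.5971 0.0522 0.063 ] [ 0.589  -0.0669  0.063 ]
[0.5811 0.0661 0.1257]
[0.6008 0.0652 0.1257]
[0.58   0.033  0.1257]
[0.5998 0.0322 0.1257]
block far end [0.5888 0.0179 0.1457]
left edge [0.5524 0.0598 0.024 ] [ 5.5e-01 -5.0e-04  2.4e-02] [ 0.5481 -0.0358  0.024 ]  right [0.6469 0.053  0.024 ] [ 0.6364 -0.0567  0.024 ] far end [0.555  0.0881 0.024 ] [0.6477 0.0816 0.024 ]
```

View pics/c2.png

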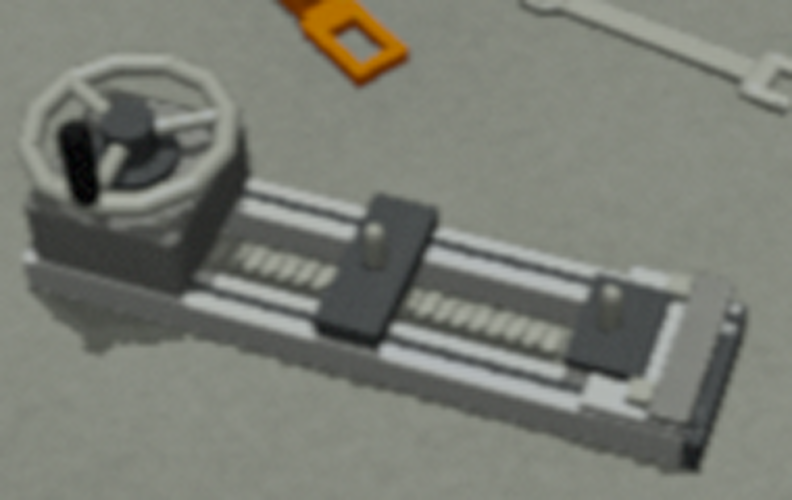

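```bash
python3 - <<'E'
from h import *
s=cam("scene");d=cam("side")
def tri(p,q):
    Ps=[c[0]@np.c_[c[1],c[2]] for c in(s,d)]
    X=cv2.triangulatePoints(*Ps,np.array(p,float),np.array(q,float));return np.round((X[:3]/X[3]).ravel(),4)
P=lambda c,u,v,z:np.round(ray(c,u,v,z),4)
print("scene carr,anc",P(s,294.7,279.7,.063),P(s,351.1,294.6,.063),"hub",P(s,235.5,250.5,.1),P(d,402,304,.1))
print("handle top",P(s,222.5,255.5,.144),P(d,285+349/2.5,215+156/2.5,.144))
E
```

```text
scene carr,anc [ 0.5886 -0.0689  0.063 ] [0.5987 0.0521 0.063 ] hub [ 0.5721 -0.2005  0.1   ] [ 0.5792 -0.1958  0.1   ]
handle top [ 0.6293 -0.1986  0.144 ] [ 0.6255 -0.1967  0.144 ]
```

carry_out(moves=[0,0.5,0.3,0,-0.035,0,0,0,0,0,0,0,0,-2,0,0,0,0,-1.5,0,0,0,0,-1,0,0,0,0,-0.7,0,0,0,0,-0.5,0,0,0,0,-0.5,0,0,0,0,-0.4,0,0,0,0,0,0])

```text
clock: 7.2
position: [0.5935, -0.0017, 0.0559]
ee_rot: [-0.0, 0.734, 0.679, -0.0]
contact_force: [-0.2, -0.2, -5.6]
width: 0.0224
```

```bash
python3 - <<'E'
from h import *
s=manip.get_state();print(s["position"],s["ee_rot"],s["contact_force"],s["moment"])
a=shot("wrist","w3.png");b=shot("side","s3.png")
cv2.imwrite("pics/c3.png",np.hstack([cv2.resize(a[60:360,200:450],(400,480))[:,:,::-1],cv2.resize(b[190:340,270:395],(400,480),interpolation=2)[:,:,::-1]]))
E
```

```text
[ 0.59345368 -0.00172531  0.05589594] [-2.20586519e-04  7.34158105e-01  6.78978492e-01 -1.88593083e-04] [-0.23255831 -0.17257457 -5.6074652 ] [ 0.02430876 -0.00482133 -0.06532272]
```

View pics/c3.png

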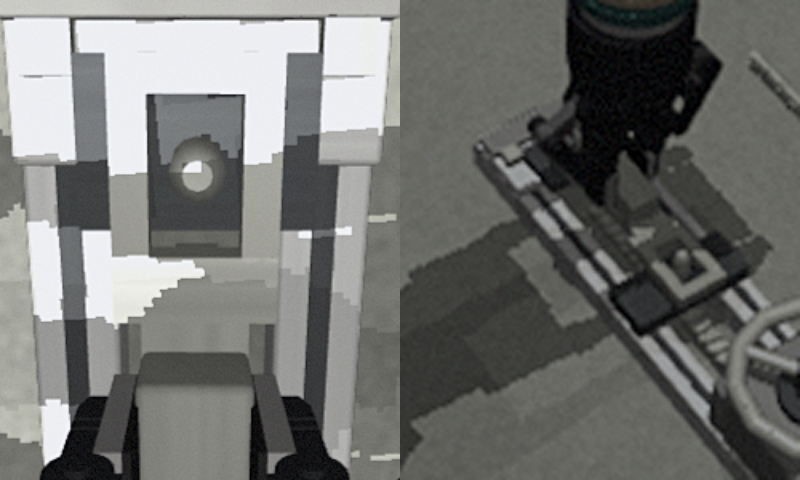

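Both pins stand inside their slots (the left crop shows the anchor, the right crop the carriage). I lower the link and let go.

carry_out(moves=[0,0,0,-0.4,0,0,0,0,-0.4,0,0,0,0,-0.1,0,0,0,0,0,0,60,0,0,0,0,60,0,0,0,0,60,0,0,0,0,60,0,0,0,0,60,0,0,1,0,60,0,0,3,0])

```text
clock: 8.3
position: [0.5914, -0.0015, 0.0853]
ee_rot: [-0.003, 0.734, 0.679, -0.002]
contact_force: [0.2, 0.1, 1.0]
width: 0.0514
```

carry_out(moves=[60,0,0,4,0,60,0,0,4,0,60,0,-2,4,0,60,0.5,-4,0,0,60,0.5,-4,0,0,60,0.5,-4,0,0,60,0,0,0,0,60,0,0,0,0,60,0,0,0,0,60,0,0,0,0])

```text
clock: 9.3
position: [0.6085, -0.1404, 0.2075]
ee_rot: [-0.0, 0.734, 0.679, 0.0]
contact_force: [-0.5, 0.2, -0.1]
width: 0.0511
```

```bash
python3 - <<'E'
from h import *
s=manip.get_state();print(s["position"],s["ee_rot"],s["contact_force"])
a=shot("wrist","w4.png")
b=manip.get_image("side")
cv2.imwrite("pics/c4.png",np.hstack([cv2.resize(a,(480,360))[:,:,::-1],cv2.resize(b[200:380,270:430],(320,360),interpolation=2)[:,:,::-1]]))
E
```

```text
[ 0.60849628 -0.14041339  0.20746273] [-1.49152237e-04  7.33684019e-01  6.79490779e-01  1.37919882e-04] [-0.48779052  0.21026989 -0.10377639]
```

View pics/c4.png

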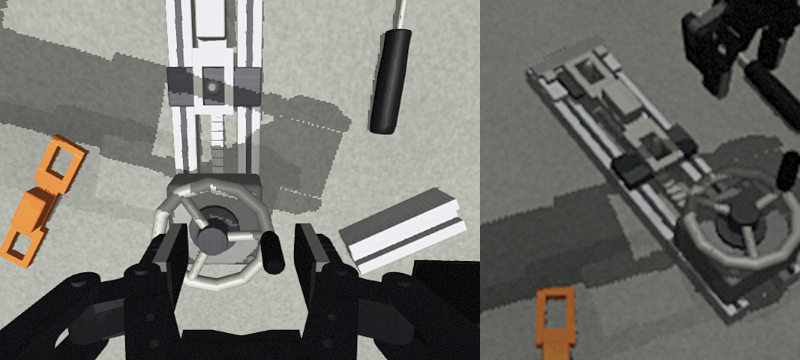

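The link lies flat, a pin in each slot. The handle top is at about (356,315) and the hub at about (283,316) in full wrist pixels. I refine these from the stored wrist picture.

```bash
python3 - <<'E'
from h import *
c=cam("wrist")
a=cv2.imread("pics/w4.png");cv2.imwrite("pics/c5.png",cv2.resize(a[210:400,190:410],(792,684))[:600])
P=lambda u,v,z:np.round(ray(c,u,v,z),4)
print("carr pin",P(283.5,116,.064),"hub",P(283,316,.1),"handle",P(356,315,.144))
E
```

```text
carr pin [ 0.5881 -0.0685  0.064 ] hub [ 0.5781 -0.1928  0.1   ] handle [ 0.6231 -0.1732  0.144 ]
```

View pics/c5.png

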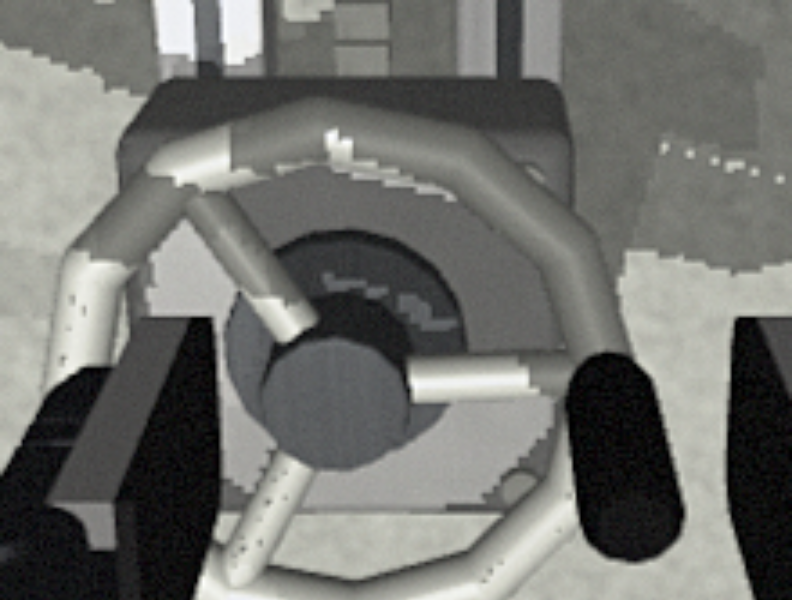

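Crop: the hub top centre is at (333,402), full picture (282.5,321.7). The handle's top disc is at (632,512), full picture (365.6,352.2).

```bash
python3 - <<'E'
from h import *
c=cam("wrist")
P=lambda u,v,z:np.round(ray(c,u,v,z),4)
print("hub",P(282.5,321.7,.1),"handle",P(365.6,351.5,.144),manip.get_state()["position"])
E
```

```text
hub [ 0.5773 -0.1968  0.1   ] handle [ 0.6272 -0.1957  0.144 ] [ 0.60858545 -0.14052671  0.20743862]
```

carry_out(moves=[60,0.9,-2.8,0,0,60,0.95,-2.75,0,0,60,0,0,-4,0,60,0,0,-3.5,0,60,0,0,-2.4,0,60,0,0,0,0,0,0,0,0,0,0,0,0,0,0,0,0,0,0,0,0,0,0,0,0], squeeze=60)

```text
clock: 10.4
position: [0.6288, -0.1975, 0.1106]
ee_rot: [0.002, 0.734, 0.679, 0.001]
contact_force: [1.2, 0.6, 5.9]
width: 0.015
```

carry_out(moves=[0,0,0,0,0,0,0,0,0,0,0,0,0,0,0,0,0,0,0,0,0,0,0,0,0,0,0,0,0,0,0,0,0,0,0,0,0,0,0,0,0,0,0,0,0,0,0,0,0,0])

```text
clock: 11.4
position: [0.6288, -0.1975, 0.1106]
ee_rot: [0.002, 0.734, 0.679, 0.001]
contact_force: [1.1, 1.2, 6.1]
width: 0.0154
```

carry_out(moves=[0,-0.03,-0.5,0,0,0,-0.07,-0.49,0,0,0,-0.12,-0.49,0,0,0,-0.17,-0.47,0,0,0,-0.22,-0.45,0,0,0,-0.26,-0.43,0,0,0,-0.3,-0.4,0,0,0,-0.34,-0.36,0,0,0,-0.38,-0.33,0,0,0,-0.41,-0.29,0,0])

```text
clock: 12.4
position: [0.6079, -0.2368, 0.1106]
ee_rot: [0.002, 0.734, 0.679, 0.004]
contact_force: [6.4, 7.5, 5.4]
width: 0.0153
```

```bash
cat > f.py <<'E'
from h import *
C=np.array([.5788,-.1975])
s=manip.get_state();p=s["position"];r=p[:2]-C;th=np.arctan2(r[1],r[0]);F=s["contact_force"]
t=np.array([np.sin(th),-np.cos(th)])
print("t%.2f th%.3f r%.1fmm push%.2f rad%.2f Fz%.1f w%.4f"%(s["clock"],-th%6.283,np.hypot(*r)*1e3,-F[:2]@t,F[:2]@r/np.hypot(*r),F[2],s["width"]),p.round(4),F.round(1))
E
python3 f.py
```

```text
t12.40 th0.933 r49.0mm push9.61 rad-2.19 Fz5.4 w0.0153 [ 0.6079 -0.2368  0.1106] [6.4 7.5 5.4]
```

carry_out(moves=[0,-0.43,-0.25,0,0,0,-0.46,-0.2,0,0,0,-0.47,-0.16,0,0,0,-0.49,-0.11,0,0,0,-0.5,-0.06,0,0,0,-0.5,-0.01,0,0,0,-0.5,0.04,0,0,0,-0.49,0.09,0,0,0,-0.48,0.14,0,0,0,-0.46,0.18,0,0])

```text
clock: 13.4
position: [0.5623, -0.2434, 0.1107]
ee_rot: [0.006, 0.734, 0.679, 0.004]
contact_force: [10.7, 0.9, 0.8]
width: 0.0152
```

```bash
python3 f.py
```

```text
t13.40 th1.915 r48.8mm push9.75 rad-4.47 Fz0.8 w0.0152 [ 0.5623 -0.2434  0.1107] [10.7  0.9  0.8]
```

carry_out(moves=[0,-0.44,0.25,0,0,0,-0.42,0.29,0,0,0,-0.39,0.33,0,0,0,-0.36,0.37,0,0,0,-0.32,0.4,0,0,0,-0.28,0.42,0,0,0,-0.24,0.45,0,0,0,-0.19,0.46,0,0,0,-0.14,0.48,0,0,0,-0.09,0.49,0,0])

```text
clock: 14.4
position: [0.5304, -0.2084, 0.1106]
ee_rot: [0.006, 0.734, 0.679, -0.001]
contact_force: [1.5, -10.0, 3.7]
width: 0.0155
```

```bash
sed -i 's/-.1975/-.1965/' f.py; python3 f.py
```

```text
t14.40 th2.901 r49.8mm push10.07 rad0.91 Fz3.7 w0.0155 [ 0.5304 -0.2084  0.1106] [  1.5 -10.    3.7]
```

carry_out(moves=[0,-0.03,0.25,0,0,0,-0.02,0.25,0,0,0,0,0.25,0,0,0,0.01,0.25,0,0,0,0.02,0.25,0,0,0,0.03,0.25,0,0,0,0.05,0.25,0,0,0,0.06,0.24,0,0,0,0.07,0.24,0,0,0,0.08,0.24,0,0])

```text
clock: 15.4
position: [0.5306, -0.183, 0.1105]
ee_rot: [0.004, 0.734, 0.68, -0.002]
contact_force: [-3.8, -9.3, 7.6]
width: 0.0154
```

```bash
python3 f.py
```

```text
t15.40 th3.414 r50.0mm push9.93 rad1.13 Fz7.6 w0.0154 [ 0.5306 -0.183   0.1105] [-3.8 -9.3  7.6]
```

carry_out(moves=[0,0.09,0.23,0,0,0,0.11,0.23,0,0,0,0.12,0.22,0,0,0,0.13,0.22,0,0,0,0.14,0.21,0,0,0,0.15,0.2,0,0,0,0.16,0.19,0,0,0,0.17,0.19,0,0,0,0.18,0.18,0,0,0,0.19,0.17,0,0])

```text
clock: 16.4
position: [0.5429, -0.1614, 0.1105]
ee_rot: [0.001, 0.734, 0.68, -0.003]
contact_force: [-8.2, -6.2, 11.2]
width: 0.0151
```

```bash
python3 f.py
```

```text
t16.40 th3.915 r50.2mm push10.13 rad1.56 Fz11.2 w0.0151 [ 0.5429 -0.1614  0.1105] [-8.2 -6.2 11.2]
```

carry_out(moves=[0,0.19,0.16,0.05,0,0,0.2,0.15,0.05,0,0,0.21,0.14,0,0,0,0.21,0.13,0,0,0,0.22,0.12,0,0,0,0.23,0.11,0,0,0,0.23,0.09,0,0,0,0.24,0.08,0,0,0,0.24,0.07,0,0,0,0.24,0.06,0,0])

```text
clock: 17.4
position: [0.5614, -0.1492, 0.1105]
ee_rot: [-0.002, 0.734, 0.68, -0.005]
contact_force: [-13.3, -5.0, 11.8]
width: 0.0154
```

```bash
python3 f.py
```

```text
t17.40 th4.360 r50.4mm push14.23 rad-0.07 Fz11.8 w0.0154 [ 0.5614 -0.1492  0.1105] [-13.3  -5.   11.8]
```

carry_out(moves=[0,0.1,0.02,0,0,0,0.1,0.02,0,0,0,0.1,0.02,0,0,0,0.1,0.01,0,0,0,0.1,0.01,0,0,0,0.1,0.01,0,0,0,0.1,0.01,0,0,0,0.1,0.01,0,0,0,0.1,0,0,0,0,0.1,0,0,0])

```text
clock: 18.4
position: [0.5699, -0.1468, 0.1105]
ee_rot: [-0.004, 0.734, 0.679, -0.005]
contact_force: [-16.1, -2.4, 14.1]
width: 0.015
```

```bash
python3 f.py
```

```text
t18.40 th4.535 r50.4mm push16.24 rad0.43 Fz14.1 w0.0150 [ 0.5699 -0.1468  0.1105] [-16.1  -2.4  14.1]
```

The push is 6.2 N above the slack value (about 10.0 N). I relax the arm's lead a little, then let go.

carry_out(moves=[0,-0.1,0,0,0,0,-0.1,0,0,0,0,-0.1,0,0,0,0,-0.1,0,0,0,0,-0.1,0,0,0,0,0,0,0,0,0,0,0,0,0,0,0,0,0,0,0,0,0,0,0,0,0,0,0,0])

```text
clock: 19.4
position: [0.5699, -0.1469, 0.1106]
ee_rot: [-0.0, 0.734, 0.679, -0.002]
contact_force: [-5.9, -2.6, 7.4]
width: 0.0154
```

```bash
python3 f.py
```

```text
t19.40 th4.534 r50.4mm push6.23 rad-1.49 Fz7.4 w0.0154 [ 0.5699 -0.1469  0.1106] [-5.9 -2.6  7.4]
```

carry_out(moves=[0,-0.15,0,0,0,0,0,0,0,0,60,0,0,0,0,60,0,0,0,0,60,0,0,0,0,60,0,0,0,0,60,0,0,0,0,60,0,0,2,0,60,0,0,4,0,60,0,0,5,0])

```text
clock: 20.4
position: [0.569, -0.1454, 0.2182]
ee_rot: [-0.002, 0.734, 0.679, -0.001]
contact_force: [0.8, 0.2, 0.0]
width: 0.0513
```

carry_out(moves=[60,0,0,4,0,60,-2,0,3,0,60,-4,0,0,0,60,-4,0,0,0,60,-2,0,0,0,60,0,0,0,0,60,0,0,0,0,60,0,0,0,0,60,0,0,0,0,60,0,0,0,0])

```text
clock: 21.4
position: [0.4512, -0.1461, 0.2888]
ee_rot: [-0.0, 0.734, 0.679, -0.0]
contact_force: [0.6, -0.5, 0.3]
width: 0.051
```

```bash
python3 f.py; python3 - <<'E'
from h import *
a=shot("wrist","w6.png");b=shot("side","s6.png")
cv2.imwrite("pics/c6.png",np.hstack([cv2.resize(a,(400,300))[:,:,::-1],cv2.resize(b[170:380,190:470],(400,300),interpolation=2)[:,:,::-1]]))
E
```

```text
t21.40 th3.517 r137.2mm push0.26 rad-0.78 Fz0.3 w0.0510 [ 0.4512 -0.1461  0.2888] [ 0.6 -0.5  0.3]
```

View pics/c6.png

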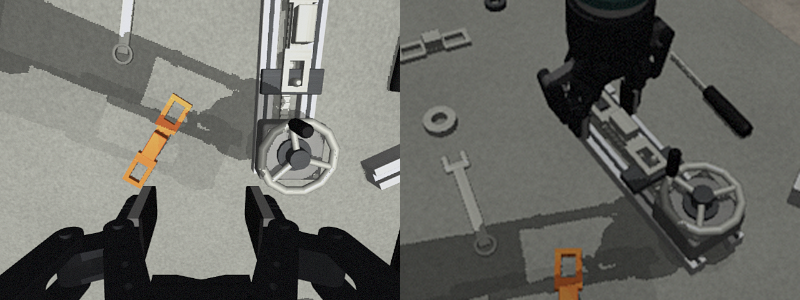

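The final views show the link flat on both blocks with the carriage pin at the slot's outer end. The handle stands where I left it, the gripper is clear, and the short link is untouched. I hand in.

```bash
python3 -c "
from h import *
print(manip.get_state()['contact_force'],manip.sign_off())"
```

```text
the job is handed in; nothing more can be done
[ 0.12292928 -0.14361395 -0.06317327] None
```

I fitted the long link (170 mm measured; the other steel link measured 124 mm) flat over both pins. I then led the crank handle clockwise by about 4.5 rad and let go at about 20 s, with the tension on.

- **Tension:** the push was 9.6–10.1 N while slack and 16.2 N at the end. That is a rise of about 6.2 N, or roughly 45 N in the link. I inferred this from the push, as the link force cannot be read directly.
- **Wheel after easing off:** it stayed at the same angle before I opened the gripper. I did not measure it again afterwards; in the last picture the handle looks to be where I left it.
- **Last checks:** the final pictures show the link flat on both blocks. The anchor end was hidden by the gripper in the final view, but was seen in its slot before winding. The short link looks unmoved, and the wrist force is near 0 with the gripper clear.
- **Disagreement:** the first estimates of the hub position differed by about 1 cm between views, and a closer look settled it. While winding I shifted the circle's centre by 1 mm, because the radial force had reached about 4.5 N.
- **Upward force:** it climbed to 14 N on the gripper during the wind, well inside the limit, and fell away on release.

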